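# Slide the thermo jug into the coaster holder's bay and close the swing arm

## Task

Push the tall thermo jug low on its body, so that it slides upright over the glass table without tipping, fully into the open-fronted bay of the wooden coaster holder; then push the holder's dark swing arm fully shut across the front of the bay. Push gently and with the fingertips only: do not grip or lift anything, and leave the milk jug, the tray and the two cups where they stand.

Things in the scene. Friction and masses are not known exactly. Their poses are not given: they have to be found in the camera images.
- thermo_jug: Stainless steel thermo jug with black twist cap, about 0.5 kg (0.4 to 0.65), loose, standing on the glass. Round: 76 mm diameter from the table up to 75 mm height, then tapering to 56 mm diameter at 185 mm; cap 56 mm diameter; 242 mm tall in all. Origin: centre of its underside; z up. It slides when pushed below about 40 mm above the table and may tip over when pushed above 50 mm.
- holder: Pale wooden coaster holder, fixed. Origin: on the table, mid jug bay; z up, x into the bay (roughly away from the robot), y to the left. The bay has no floor (the jug slides on the glass), is 102 mm wide (y -51 to +51 mm) with walls 55 mm high, 10 mm thick: left wall x -10 to +43 mm, right wall x -60 to +43 mm. A jug fully in has its centre at x -13 to +5 mm.
- bay_back (a point): Middle of the inner face of the bay's back wall (12 mm thick), at x = +43, y = 0 mm of the holder's frame, 27.5 mm above the table. A jug touching this wall has its centre 38 mm in front of it.
- coasters (a point): Middle of the coaster compartment, a part of the holder left of the bay with a stack of round coasters, about 39 mm high; it covers x = -10 to 95, y = 61 to 173 mm of the holder's frame.
- swing_arm (a joint): Angle of the dark swing arm on its upright hinge. 0 = shut, against a stop: the arm lies along the holder's +y across the bay's front. It grows as the arm opens, counter-clockwise from above (at pi/2 it points along the holder's -x); starts at 2.05 to 2.5. A bar 14 mm thick, from 16 to 49 mm above the table, 164 mm long from the hinge. Light friction (under 1 N at its end) keeps it in place.
- swing_pivot (a point): Hinge axis of the swing arm, at mid height of the arm (32.5 mm above the table); in the holder's frame at x = -60, y = -70 mm. Hinge boss 24 mm diameter.
- swing_end (a point): Centre of the swing arm's rounded free end, 155 mm from the hinge axis, 32.5 mm above the table.
- milk_jug: Bystander: small open steel milk jug, 72 mm diameter at most, 90 mm tall, handle reaching 64 mm from its axis along its +x. Stands to the right of the holder. Origin: centre of its underside.
- tray: Bystander: aluminium tray 280 x 190 mm (x, y), rim 14 mm high, on the left of the table, carrying the two cups. Origin: centre of its underside.
- cup_a: Bystander: white ceramic espresso cup, 62 mm diameter, 56 mm tall, handle along its +y, on the tray. Origin: centre of its underside.
- cup_b: Bystander: white ceramic espresso cup like cup_a, on the tray. Origin: centre of its underside.

How it is judged:
By the outcome, as a careful person would: the job done as asked, in the order asked, and still so for the second after the job is handed in, with the robot touching nothing.
It also fails if it takes over 72 s, if anything falls off the work surface, if the arm or the gripper's body presses on something with over 40 N, if the wrist force passes 120 N, or if a joint passes its speed limit or range.

## Robot

A 7-joint arm with a two-finger parallel gripper is mounted at the origin on the work surface. World frame = base frame: x ahead of the robot, y to its left, z up, the work surface at z = 0. Lengths are in mm, angles in rad, forces in N, time in s.
With the tool pointing down it reaches from about 350 to 900 mm from the base axis. Payload 7.2 kg.
Tool frame: the origin (TCP) lies at the very end of the fingers, on their centre line; the grasp point (between the pads) lies 19 mm behind it (manip.hold_point_z is the distance from the TCP to the grasp point, in mm); x points along the fingers, y is the direction in which the jaws open and shut, and the axes are right-handed (so a half turn about x gives the same grasp; the last joint's range is limited). The gripper opens to 85 mm and grips with 20 to 120 N. Pads are 22 mm wide; open, the fingers measure 114 mm over their backs; the gripper's body (76 mm by 85 mm) begins 54 mm behind the grasp point. The pads swing forward as they close: fully open they stand 13 mm farther back than shut.
Start: joints at [-1.3, 0.411, -0.013, 1.596, 0.006, 1.134, -0.082], TCP at [207.732, 589.471, 231.297] pointing down, gripper open.
Joint ranges: [-2.95, 2.95], [-0.29, 1.99], [-1.47, 1.44], [0.14, 2.54], [-1.03, 4.17], [0.13, 1.85], [-2.86, 2.86]. Speed limits (rad/s): [2.39, 2.39, 3.01, 3.01, 3.14, 3.14, 3.14].

## Interface

Orientations are given as a unit quaternion [w, x, y, z].
In Python, from cell import manip gives the robot as it stands.
- The arm moves only by the tool move_arm, never from a script. Its argument "motion" is a list that holds one entry, the list of rows, each a list of 6 numbers: the shift along the tool's x, y, z in mm, then the turn, a rotation vector about the tool's x, y, z in degrees. In form: [[[x, y, z, wx, wy, wz], ...]]. A call has 1 to 12 rows; each row is the pose to reach, as a shift and turn from the pose commanded when the call began, along the tool's axes at that moment; what a row does not reach only later rows make up. A row lasts 1/8 s, in which the tool goes at most 62.5 mm and 10.7 degrees, less where a joint would pass 70% of its speed; a pose out of reach is approached as far as the arm can. A call with a gripper value outside its range is refused whole. "claw" is the opening, from 0 (shut) to 1 (fully open), set as the call begins (left out, the last holds). The fingers move at their own pace and stop on an object; "newtons" is the grip in N (left out, the last holds). Time passes only in rows, so rows that repeat a pose let the fingers close. It gives the time, the measured TCP pose, the force and the opening at its end, in the units of the state.
- manip.sense(): the state, without advancing time (a new reading comes with each control period).
- manip.camera(name): name is "side" or "top" or "wrist"; returns a dict with "frame" (480x640x3 uint8, blue, green, red), "vertical_fov" (degrees; the focal length in pixels is half the picture's height over the tangent of half this angle, whatever the lens; pixels are square), "cx", "cy" (the principal point, pixels), "camera_from_world" (4x4, takes a point from world to camera coordinates). Camera axes: x right, y up, looking along -z (the intrinsics and any distortion apply to the point x, -y, -z); pixel columns grow to the right and rows downward; lengths in mm; the calibration is good to about 2 mm. A picture is of the moment at which its call begins. There is no depth.
- manip.job_done(): hands the job in, once; it reports no verdict.
The state is a dict: "clock": time; "joint_pos": joint angles; "dq": joint speeds; "joint_torque": joint torques, N m; "position": TCP position; "eef_rot": TCP orientation; "wrist_force": force on the tool from outside, world axes, zero at the start; "moment": the same for the moment, N m; "width": finger opening in mm.
Only numpy, scipy, OpenCV 4.12 (cv2) and the standard library are available. Lean on these libraries where they do the work, as an engineer would, in place of code of your own. Each camera call takes 0.05 s, during which the arm holds its last target.

## Working session

There is one attempt and no reset: what is moved stays moved. The work goes in short steps, Python scripts to look and compute and a tool call to move; the robot and the scene stay as the last step left them, time stands still between calls to the robot, and variables do not carry over. Pictures are saved under pics/ and viewed, and the job is handed in when it is done.

Besides the shell and the picture viewer there is one more tool, called after "Request:" in YAML: its name, and indented under it one key for each argument. move_arm: Moves the arm, as the interface text tells. Its arguments: {"type":"object","properties":{"motion":{"type":"array","items":{"type":"array","items":{"type":"array","items":{"type":"number"}}}},"claw":{"type":"number"},"newtons":{"type":"number"}},"required":["motion"]}

```bash
mkdir -p pics; ls; python3 - <<'E'
from cell import manip
import cv2
s=manip.sense(); print(s)
for n in("side","top","wrist"):
    c=manip.camera(n); cv2.imwrite(f"pics/{n}0.png",c["frame"]); print(n,c["vertical_fov"],c["cx"],c["cy"],c["camera_from_world"].tolist() if hasattr(c["camera_from_world"],'tolist') else c["camera_from_world"],[k for k in c])
E
```

```text
pics
{'clock': 0.0, 'joint_pos': array([-1.30019107,  0.41190981, -0.01270782,  1.5970482 ,  0.00560946,
        1.1342581 , -0.08219171]), 'dq': array([ 0.00014944, -0.00060245,  0.00079226, -0.00010602, -0.00051497,
        0.00027886,  0.00204372]), 'joint_torque': array([ 5.17305198e-04, -6.00611758e+01,  6.82518426e-01, -2.99409074e+01,
        1.38710326e-02,  1.08090945e-02, -1.93323365e-05]), 'position': array([207.60810013, 588.99860678, 230.44520115]), 'eef_rot': array([ 0.69693508,  0.11864309,  0.69703845, -0.11976106]), 'wrist_force': array([-0.21774692, -0.17452988,  0.49373809]), 'moment': array([-0.02324133, -0.01093726,  0.02510908]), 'width': 85.20969195440988}
side 49.80109808132999 322.2343025702478 238.6129484737143 [[0.922681544840232, -0.3853575130324363, 0.012583877013803167, -505.29233279182574], [0.27407642198443277, 0.678491989092982, 0.681564916679886, -263.9232896800895], [-0.2711842210075172, -0.6254184262444659, 0.7316494450147846, -842.3116329078217], [0.0, 0.0, 0.0, 1.0]] ['frame', 'vertical_fov', 'cx', 'cy', 'camera_from_world']
top 46.949451386624084 311.039755973069 234.23976834201792 [[-0.0030709120091667497, -0.999982507444701, 0.005055126510852066, 104.08511371896232], [0.9931517544138327, -0.00245945768219508, 0.11680558108513407, -600.584443781823], [-0.11679110498731607, 0.005379207424728652, 0.9931419344299806, -1064.5796627056052], [0.0, 0.0, 0.0, 1.0]] ['frame', 'vertical_fov', 'cx', 'cy', 'camera_from_world']
wrist 69.09688959858917 313.5835682790177 241.10001078435775 [[0.3324863500810079, 0.9431061764502962, -0.0018886373697764966, -624.537429186752], [-0.9098082572991604, 0.32021864311675524, -0.26402453588772984, 35.35533421408615], [-0.2483983936342512, 0.08950285214320972, 0.9645141147221, -378.41739307342874], [0.0, 0.0, 0.0, 1.0]] ['frame', 'vertical_fov', 'cx', 'cy', 'camera_from_world']
```

View pics/side0.png

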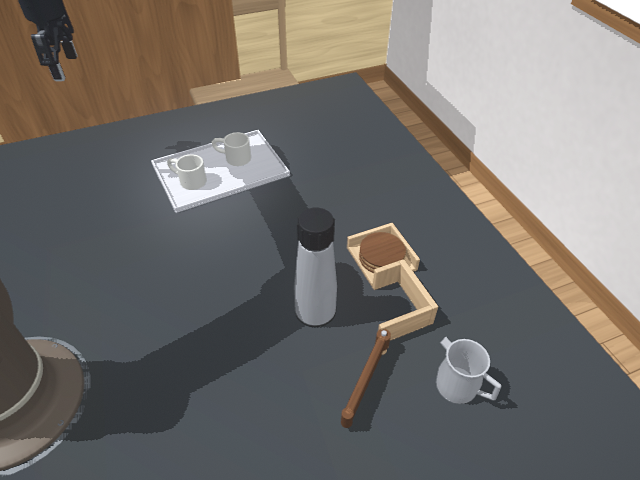

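View pics/top0.png

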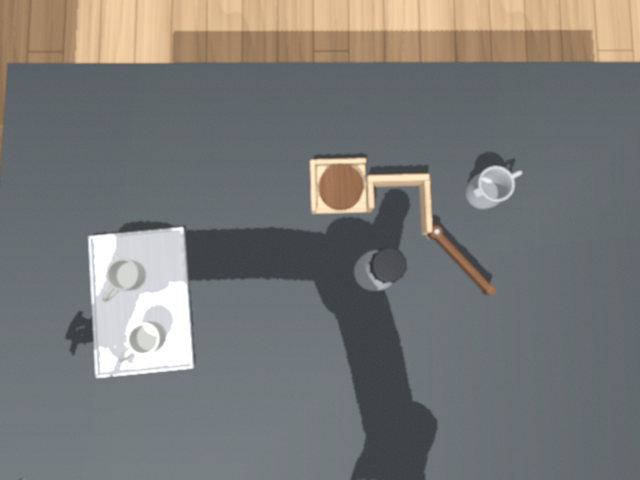

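View pics/wrist0.png

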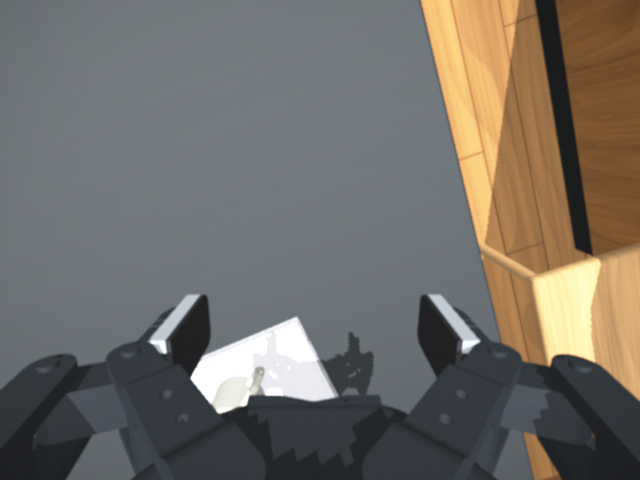

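The top view shows the jug's cap at about (388,265). The bay opens downward (toward the robot) between columns 374 and 428. The hinge is near (436,232), the arm end near (490,290), and the milk jug near (492,185). I'll zoom in before measuring.

```bash
python3 - <<'E'
import cv2
a=cv2.imread("pics/top0.png")[140:310,295:535]; cv2.imwrite("pics/topz.png",cv2.resize(a,None,fx=3.33,fy=3.33,interpolation=cv2.INTER_CUBIC))
a=cv2.imread("pics/side0.png")[200:440,270:510]; cv2.imwrite("pics/sidez.png",cv2.resize(a,None,fx=2.5,fy=2.5,interpolation=cv2.INTER_CUBIC))
E
```

```text
(no output)
```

View pics/topz.png

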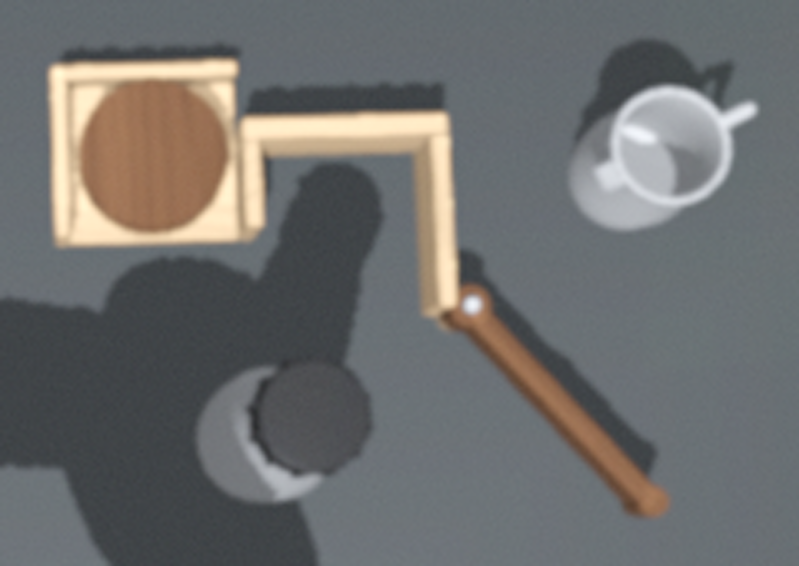

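View pics/sidez.png

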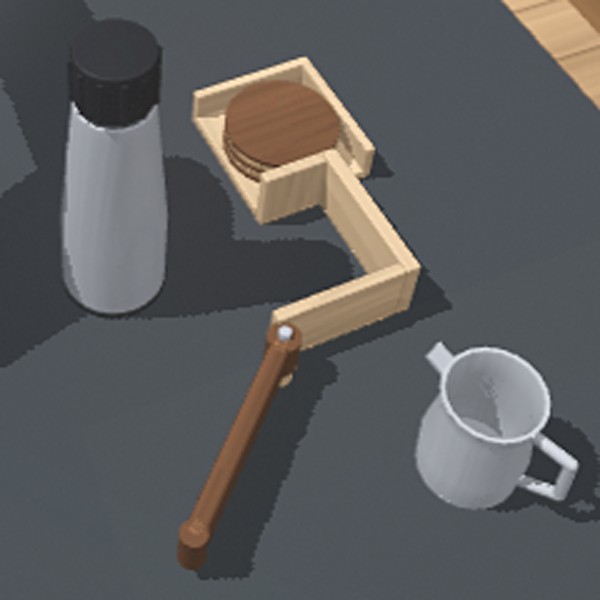

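```bash
cat > h.py <<'E'
import numpy as np, cv2
from cell import manip
def cam(n): 
    c=manip.camera(n); c["T"]=np.array(c["camera_from_world"]); c["f"]=240/np.tan(np.radians(c["vertical_fov"])/2); return c
def ray(c,uv,z):
    R=c["T"][:3,:3];t=c["T"][:3,3];o=-R.T@t
    d=R.T@np.array([(uv[0]-c["cx"])/c["f"],-(uv[1]-c["cy"])/c["f"],-1.])
    return (o+d*(z-o[2])/d[2])[:2]
def proj(c,p):
    q=c["T"][:3,:3]@np.array(p,float)+c["T"][:3,3]
    return np.array([c["cx"]+c["f"]*q[0]/-q[2], c["cy"]-c["f"]*q[1]/-q[2]])
E
python3 - <<'E'
from h import *
c=cam("top"); s=cam("side")
def z(u,v): return (295+u/3.33-.35,140+v/3.33-.35)
def zs(u,v): return (270+u/2.5-.3,200+v/2.5-.3)
H=[(55,-61),(43,-51),(43,51),(55,61),(-60,-51),(-10,51)]
P=[z(449,113),z(418,138),z(264,143),z(241,120),z(422,306),z(263,229)]
W=np.array([ray(c,p,55) for p in P]);H=np.array(H,float)
hm=H.mean(0);wm=W.mean(0);A=(H-hm).T@(W-wm)
th=np.arctan2(A[0,1]-A[1,0],A[0,0]+A[1,1]);R=np.array([[np.cos(th),-np.sin(th)],[np.sin(th),np.cos(th)]])
o=wm-R@hm
print("holder",o,th);print("res",(W-(H@R.T+o)).round(1).tolist())
cap=ray(c,z(311,416),242);print("jug cap top",cap, "in holder",R.T@(cap-o))
cs=ray(s,zs(115,47),242);print("jug cap side",cs,R.T@(cs-o))
# base from side : lowest edge
print("jug base near pt in side",proj(s,[*cap,0]))
piv=R@[-60,-70]+o; e=ray(c,z(652,498),52);print("pivot",piv,ray(c,z(472,304),52),"end",e,"ang",np.arctan2(*(R.T@(e-piv))[::-1])-np.pi/2, R.T@(e-piv), np.linalg.norm(e-piv))
# side-view checks
for n,h in(("backR",(55,-61)),("frR",(-60,-51)),("backinL",(43,51)),):
    q=proj(s,[*(R@h+o),55]); print(n,(q-[270,200])*2.5)
im=s["frame"];
print("milk",ray(c,z(671,147),90))
E
```

```text
holder [660.85573301 -68.50632813] 0.0029353060778070047
res [[2.9, -3.1], [-0.2, 5.8], [-2.8, -4.7], [-0.8, -1.3], [2.3, 6.4], [-1.4, -3.1]]
jug cap top [527.24909942 -19.75618256] in holder [-133.46296162   49.14211135]
jug cap side [524.86062315 -20.56223666] [-135.85379361   48.34307162]
jug base near pt in side [316.28463712 309.19463409]
pivot [ 601.06146262 -138.68214468] [ 604.7714197 -143.4710172] end [ 490.69965647 -245.03691571] ang -3.948413765510881 [-110.67351407 -106.03036763] 153.2679535246187
backR [421.35597834 263.08539338]
frR [270.05876662 304.0481989 ]
backinL [329.85070848 156.2359214 ]
milk [ 690.6888535  -251.71703459]
```

```bash
python3 - <<'E'
import cv2
a=cv2.imread("pics/top0.png")[165:245,360:446]; cv2.imwrite("pics/topzz.png",cv2.resize(a,None,fx=7,fy=7,interpolation=cv2.INTER_NEAREST))
E
```

```text
(no output)
```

View pics/topzz.png

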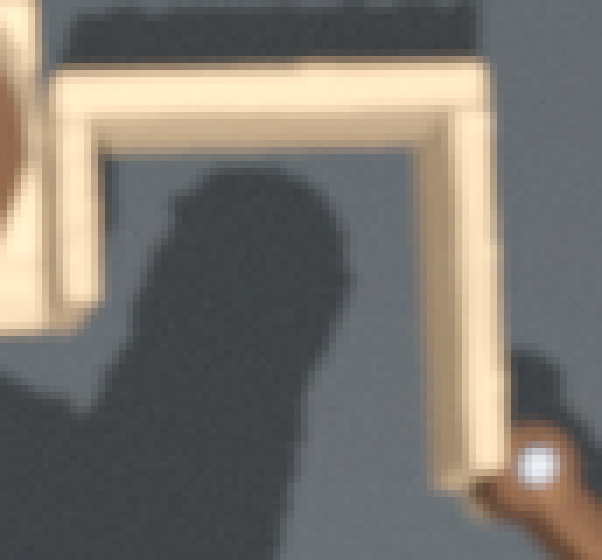

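```bash
cat >> h.py <<'E'
def rigid(H,W):
    H=np.array(H,float);W=np.array(W);hm=H.mean(0);wm=W.mean(0);A=(H-hm).T@(W-wm)
    th=np.arctan2(A[0,1]-A[1,0],A[0,0]+A[1,1]);R=np.array([[np.cos(th),-np.sin(th)],[np.sin(th),np.cos(th)]])
    o=wm-R@hm; return R,o,th,(W-(H@R.T+o)).round(1).tolist()
E
python3 - <<'E'
from h import *
c=cam("top"); s=cam("side")
def z(u,v): return (360+u/7-.43,165+v/7-.43)
H=[(55,-61),(43,-51),(43,51),(55,61),(-60,-51),(-60,-61),(-10,51)]
P=[(490,62),(450,110),(97,116),(50,72),(467,475),(507,472),(100,302)]
R,o,th,res=rigid(H,[ray(c,z(*p),55) for p in P])
print("holder",o,th,res)
jug=np.array([526,-20.]);print("jug",R.T@(jug-o))
piv=R@[-60,-70]+o; e=ray(c,(295+652/3.33-.35,140+498/3.33-.35),49)
print("piv",piv,ray(c,z(538,465),53),"end",e,R.T@(e-piv),np.arctan2(*(R.T@(e-piv))[::-1]),np.linalg.norm(e-piv))
for h in((55,-61),(-60,-51),(55,61),): print((proj(s,[*(R@h+o),55])-[270,200])*2.5)
# jug outline in side: project circles z=0
ims=s["frame"].copy()
for zz,r in((0,38),(75,38),(185,28),(242,28)):
    for a in np.linspace(0,6.28,60):
        u,v=proj(s,[jug[0]+r*np.cos(a),jug[1]+r*np.sin(a),zz]); cv2.circle(ims,(int(round(u)),int(round(v))),0,(0,0,255),-1)
cv2.imwrite("pics/ov.png",cv2.resize(ims[195:345,270:360],None,fx=4,fy=4,interpolation=cv2.INTER_NEAREST))
E
```

```text
holder [661.81185073 -71.54615746] 0.015759683479786266 [[1.5, -1.0], [-0.2, 0.9], [-0.1, -1.2], [0.7, 1.7], [-1.1, 0.6], [-0.4, -0.6], [-0.3, -0.4]]
jug [-134.98266795   53.68001958]
piv [ 602.92243378 -142.48300664] [ 604.5350245  -143.30288942] end [ 490.7505688  -246.02315161] [-113.7896277  -101.75956731] -2.411947855035944 152.65349295800928
[425.19598219 264.82609394]
[274.66748055 307.61126111]
[338.96978753 144.59034842]
```

View pics/ov.png

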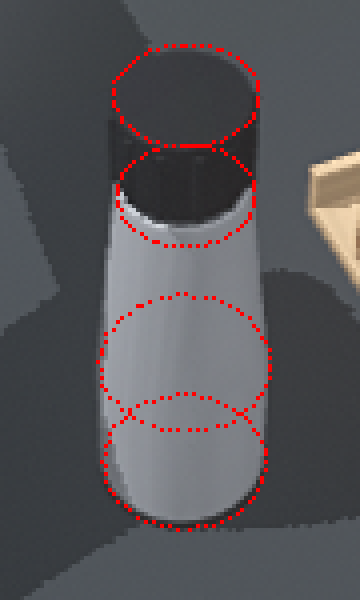

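```bash
cat >> h.py <<'E'
from scipy.spatial.transform import Rotation as Ro, Slerp
def pose():
    s=manip.sense(); q=s["eef_rot"]; return s["position"],Ro.from_quat([q[1],q[2],q[3],q[0]]),s
def orient(yaw,E,sg=1):
    y,e=np.radians(yaw),np.radians(E); f=np.array([np.cos(y),np.sin(y),0])
    xt=f*np.cos(e)-np.array([0,0,np.sin(e)]); yt=sg*np.array([-np.sin(y),np.cos(y),0])
    return Ro.from_matrix(np.c_[xt,yt,np.cross(xt,yt)])
def rows(targets):
    p,r,_=pose()
    for (tp,tr) in targets:
        d=r.inv().apply(np.array(tp)-p); w=(r.inv()*tr).as_rotvec(degrees=True)
        print([round(float(v),1) for v in [*d,*w]])
E
python3 - <<'E'
from h import *
p,r,s=pose(); print(r.as_matrix().round(3))
for sg in(1,-1):
  for yaw in(-30,0):
    t=orient(yaw,50,sg); print(sg,yaw,(r.inv()*t).as_rotvec(degrees=True).round(1))
c=cam("top")
for u in((90,236),(184,228),(97,377),(192,368)): print(ray(c,u,14))
E
```

```text
[[-0.     0.332  0.943]
 [-0.     0.943 -0.332]
 [-1.    -0.     0.   ]]
1 -30 [ 10.2 -39.9  -3.7]
1 0 [-18.6 -39.6   6.8]
-1 -30 [-159.7    5.4  -58.1]
-1 0 [151.8   9.5  55.2]
[600.85461054 549.45439662]
[616.7124009  359.91300496]
[322.03354456 523.59163258]
[338.65553631 337.57265099]
```

```bash
python3 - <<'E'
from h import *
p,r,s=pose(); tp=np.array([430,35,200.]);tr=orient(-30,50)
T=[]
w=(r.inv()*tr).as_rotvec()
for k in (np.arange(1,12)/11): T.append((p+(tp-p)*k, r*Ro.from_rotvec(w*k)))
rows(T)
E
```

```text
[2.8, -40.8, 35.8, 0.9, -3.6, -0.3]
[5.7, -81.6, 71.6, 1.8, -7.3, -0.7]
[8.5, -122.5, 107.4, 2.8, -10.9, -1.0]
[11.4, -163.3, 143.2, 3.7, -14.5, -1.3]
[14.2, -204.1, 179.0, 4.6, -18.1, -1.7]
[17.1, -244.9, 214.9, 5.5, -21.8, -2.0]
[19.9, -285.7, 250.7, 6.5, -25.4, -2.3]
[22.7, -326.6, 286.5, 7.4, -29.0, -2.7]
[25.6, -367.4, 322.3, 8.3, -32.6, -3.0]
[28.4, -408.2, 358.1, 9.2, -36.3, -3.4]
[31.3, -449.0, 393.9, 10.2, -39.9, -3.7]
```

Request:
move_arm:
  motion:
    - [[3,-41,36,1,-3.6,-0.3],[6,-82,72,2,-7.2,-0.7],[8,-122,107,3,-11,-1],[11,-163,143,3.7,-14.5,-1.3],[14,-204,179,4.6,-18,-1.7],[17,-245,215,5.5,-21.8,-2],[20,-286,251,6.5,-25.4,-2.3],[23,-327,286,7.4,-29,-2.7],[26,-367,322,8.3,-32.6,-3],[28,-408,358,9.2,-36.3,-3.4],[31,-449,394,10.2,-39.9,-3.7],[31,-449,394,10.2,-39.9,-3.7]]
  claw: 0.5

```text
clock: 1.9
position: [429.3, 31.5, 199.6]
eef_rot: [0.875, 0.11, 0.408, -0.237]
wrist_force: [0.7, 0.7, -0.6]
width: 42.6
```

```bash
python3 - <<'E'
from h import *
p,r,s=pose(); print(s["clock"],p,s["joint_pos"].round(2),s["width"],r.as_matrix().round(3),(r.inv()*orient(-30,50)).as_rotvec(degrees=True))
cv2.imwrite("pics/w1.png",cam("wrist")["frame"])
f=np.array([np.cos(np.pi/6),-.5,0])
rows([((*(np.array([526,-20])-f[:2]*d),z),orient(-30,50)) for d,z in((100,120),(100,60),(95,14))])
E
```

```text
1.9 [429.27469478  31.51400998 199.62125317] [-1.05 -0.05  0.32  2.5   1.08  0.79 -0.53] 42.64237814637446 [[ 0.555  0.505  0.662]
 [-0.325  0.863 -0.386]
 [-0.766 -0.001  0.643]] [-0.18767428  0.01297556  0.25478919]
[68.0, 1.6, -43.6, -0.1, -0.0, 0.1]
[113.9, 1.6, -82.2, -0.1, -0.0, 0.1]
[152.4, 1.6, -107.9, -0.1, -0.0, 0.1]
```

Request:
move_arm:
  motion:
    - [[17,0,-11,0,0,0],[34,1,-22,0,0,0],[51,1,-33,0,0,0],[68,1,-44,0,0,0],[83,1,-57,0,0,0],[98,1,-70,0,0,0],[114,1,-82,0,0,0],[114,1,-82,0,0,0]]

```text
clock: 2.95
position: [437.8, 30.6, 56.2]
eef_rot: [0.873, 0.111, 0.413, -0.236]
wrist_force: [0.3, 0.0, -0.6]
width: 43.1
```

```bash
python3 - <<'E'
from h import *
p,r,s=pose(); print(s["clock"],p,s["joint_pos"].round(2),(r.inv()*orient(-30,50)).as_rotvec(degrees=True))
cv2.imwrite("pics/w2.png",cam("wrist")["frame"]);cv2.imwrite("pics/s2.png",cam("side")["frame"])
f=np.array([np.cos(np.pi/6),-.5])
rows([((*(np.array([526,-20])-f*d),z),orient(-30,50)) for d,z in((90,14),(70,14),)])
E
```

```text
2.95 [437.76166976  30.62228679  56.23162357] [ 0.06  0.55 -0.88  2.54  1.66  1.06 -1.18] [-0.15859075 -0.59401631  0.21295135]
[41.5, -0.2, -21.7, -0.1, -0.1, 0.1]
[54.4, -0.2, -6.3, -0.1, -0.1, 0.1]
```

View pics/w2.png

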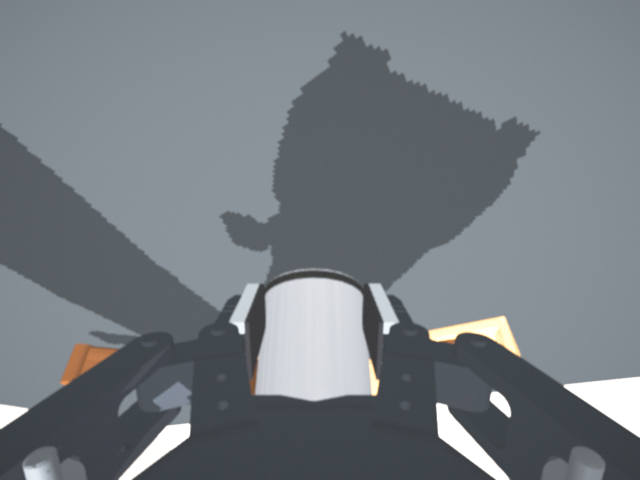

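View pics/s2.png

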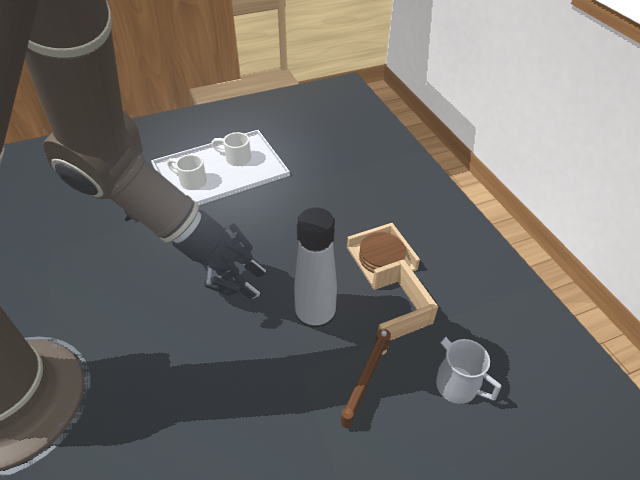

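Request:
move_arm:
  motion:
    - [[9,0,-1,0,0,0],[18,0,-2,0,0,0],[27,0,-3,0,0,0],[36,0,-4,0,0,0],[45,0,-5,0,0,0],[54,0,-6,0,0,0],[54,0,-6,0,0,0],[54,0,-6,0,0,0]]

```text
clock: 4.05
position: [465.6, 15.5, 14.9]
eef_rot: [0.875, 0.11, 0.408, -0.235]
wrist_force: [-0.2, -0.1, 0.3]
width: 42.5
```

```bash
python3 - <<'E'
from h import *
p,r,s=pose(); print(s["clock"],p,s["joint_pos"].round(2),s["dq"].round(2),(r.inv()*orient(-30,50)).as_rotvec(degrees=True))
cv2.imwrite("pics/s3.png",cam("side")["frame"][150:400,150:450])
E
```

```text
4.05 [465.62034702  15.53506786  14.90869561] [ 0.06  0.69 -0.78  2.51  1.85  1.11 -1.25] [-0.   -0.01 -0.   -0.    0.   -0.    0.  ] [-0.04413292 -0.01043237  0.03264998]
```

View pics/s3.png

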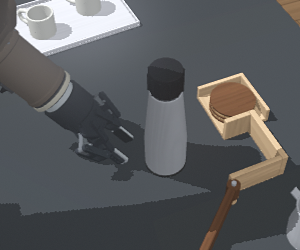

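Request:
move_arm:
  motion:
    - [[4,0,4.8,0,0,0],[8,0,9.5,0,0,0],[12,0,14.3,0,0,0],[15,0,18,0,0,0],[17,0,20.5,0,0,0],[19,0,23,0,0,0],[21,0,25,0,0,0],[23,0,27.5,0,0,0],[25,0,30,0,0,0],[26.5,0,31.5,0,0,0],[28,0,33.5,0,0,0],[28,0,33.5,0,0,0]]

```text
clock: 5.6
position: [503.9, -6.3, 15.1]
eef_rot: [0.875, 0.11, 0.408, -0.235]
wrist_force: [-0.5, 0.8, -1.7]
width: 42.6
```

```bash
python3 - <<'E'
from h import *
p,r,s=pose(); print(s["clock"],p,s["joint_pos"].round(2))
c=cam("side");cv2.imwrite("pics/s4.png",cv2.resize(c["frame"][190:350,200:360],None,fx=3,fy=3))
cv2.imwrite("pics/t4.png",cam("top")["frame"][140:310,295:535])
E
```

```text
5.6 [503.86094677  -6.26118249  15.13068339] [ 0.14  0.69 -0.74  2.46  1.91  1.04 -1.16]
```

View pics/s4.png

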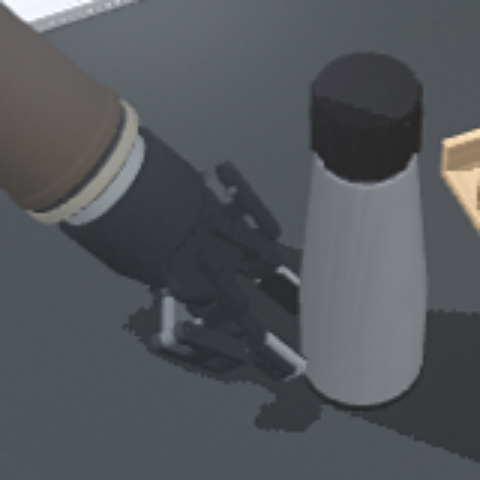

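View pics/t4.png

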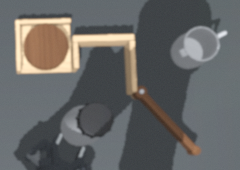

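```bash
cat >> h.py <<'E'
O=np.array([661.8,-71.5]);TH=0.0158;RH=np.array([[np.cos(TH),-np.sin(TH)],[np.sin(TH),np.cos(TH)]])
def hol(w): return RH.T@(np.array(w)[:2]-O)
def wld(h): return RH@np.array(h,float)+O
E
python3 - <<'E'
from h import *
s=cam("side");t=cam("top");p=pose()[0]
j=ray(s,(322-.3,220.7-.3),242);print(j,ray(t,(295+95,140+119),242), "tool to jug",j-p[:2], np.linalg.norm(j-p[:2]),hol(j))
E
```

```text
[531.82843543 -27.81884785] [536.19179894 -23.0721324 ] tool to jug [ 28.01994925 -21.61432209] 35.38780122210914 [-129.26520837   45.72916526]
```

```bash
cat >> h.py <<'E'
def tcp(hj,yaw,d=35,z=15):
    w=wld(hj);a=np.radians(yaw); return (w[0]-d*np.cos(a),w[1]-d*np.sin(a),z)
E
python3 - <<'E'
from h import *
a=np.array([-130,47.]);b=np.array([-86,17.])
rows([(tcp(a+(b-a)*k,-30),orient(-30,50)) for k in np.arange(1,13)/12])
E
```

```text
[2.2, -4.3, 2.3, -0.1, 0.0, 0.0]
[5.1, -4.5, 5.7, -0.1, 0.0, 0.0]
[7.9, -4.8, 9.1, -0.1, 0.0, 0.0]
[10.8, -5.0, 12.5, -0.1, 0.0, 0.0]
[13.6, -5.3, 15.9, -0.1, 0.0, 0.0]
[16.5, -5.5, 19.3, -0.1, 0.0, 0.0]
[19.3, -5.8, 22.7, -0.1, 0.0, 0.0]
[22.2, -6.1, 26.1, -0.1, 0.0, 0.0]
[25.0, -6.3, 29.5, -0.1, 0.0, 0.0]
[27.9, -6.6, 32.9, -0.1, 0.0, 0.0]
[30.7, -6.8, 36.3, -0.1, 0.0, 0.0]
[33.6, -7.1, 39.7, -0.1, 0.0, 0.0]
```

Request:
move_arm:
  motion:
    - [[2.5,-0.5,3,0,0,0],[5,-1,6,0,0,0],[8,-1.5,9.5,0,0,0],[11,-2,13,0,0,0],[14,-2.5,16.5,0,0,0],[17,-3,20,0,0,0],[20,-3.5,23.5,0,0,0],[23,-4,27,0,0,0],[26,-4.5,30.5,0,0,0],[28.5,-5,33.5,0,0,0],[31,-5,36.5,0,0,0],[33,-5,39,0,0,0]]

```text
clock: 7.3
position: [545.4, -36.4, 14.9]
eef_rot: [0.875, 0.11, 0.408, -0.235]
wrist_force: [-3.8, 1.9, 2.1]
width: 42.7
```

```bash
python3 - <<'E'
from h import *
p,r,s=pose(); print(s["clock"],p,s["joint_pos"].round(2), hol(p))
a=np.radians(-30);print("expected jug",hol(p[:2]+35*np.array([np.cos(a),np.sin(a)])))
c=cam("side");cv2.imwrite("pics/s5.png",cv2.resize(c["frame"][200:360,240:440],None,fx=4,fy=4))
E
```

```text
7.3 [545.44371923 -36.38371652  14.91361119] [ 0.22  0.68 -0.68  2.39  1.96  0.96 -1.06] [-115.78694329   36.9502531 ]
expected jug [-85.75632598  18.97354528]
```

View pics/s5.png

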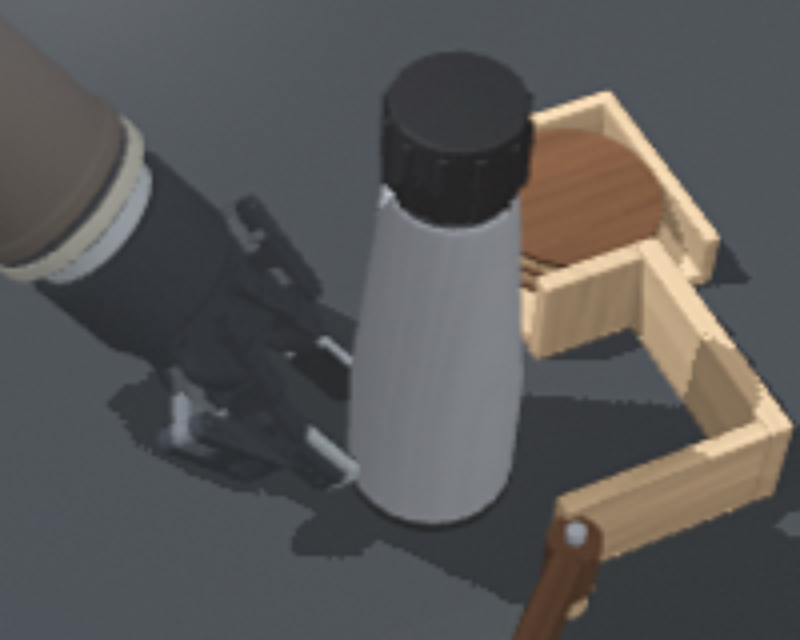

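```bash
python3 - <<'E'
from h import *
s=cam("side");j=ray(s,(354.25-.4,225.5-.4),242);print(hol(j))
# base low point check
a=np.array([-85.7,19.]);b=np.array([-58,0.5]);T=[]
for i in range(1,13):
    k=i/12; yaw=-30+22*k; T.append((tcp(a+(b-a)*k,yaw),orient(yaw,50)))
rows(T)
E
```

```text
[-88.2472642   17.48625916]
[1.6, -1.2, 1.9, -1.5, 0.0, 1.2]
[3.4, -2.4, 4.1, -2.9, 0.0, 2.4]
[5.3, -3.7, 6.3, -4.3, 0.0, 3.6]
[7.1, -4.9, 8.5, -5.7, 0.0, 4.8]
[9.0, -6.2, 10.7, -7.1, 0.0, 5.9]
[10.9, -7.4, 13.0, -8.5, 0.0, 7.1]
[12.9, -8.6, 15.3, -9.9, 0.0, 8.3]
[14.8, -9.8, 17.7, -11.3, 0.0, 9.5]
[16.8, -11.1, 20.0, -12.7, 0.0, 10.7]
[18.8, -12.3, 22.4, -14.1, 0.0, 11.8]
[20.8, -13.4, 24.8, -15.5, 0.0, 13.0]
[22.9, -14.6, 27.2, -16.9, 0.0, 14.2]
```

Request:
move_arm:
  motion:
    - [[1.6,-1.2,1.9,-1.5,0,1.2],[3.4,-2.4,4.1,-2.9,0,2.4],[5.3,-3.7,6.3,-4.3,0,3.6],[7.1,-4.9,8.5,-5.7,0,4.8],[9,-6.2,10.7,-7.1,0,5.9],[11,-7.4,13,-8.5,0,7.1],[13,-8.6,15.3,-9.9,0,8.3],[15,-9.8,17.7,-11.3,0,9.5],[17,-11,20,-12.7,0,10.7],[19,-12.3,22.4,-14.1,0,11.8],[21,-13.5,25,-15.5,0,13],[23,-14.5,27,-17,0,14.2]]

```text
clock: 8.9
position: [568.6, -66.2, 14.7]
eef_rot: [0.904, 0.028, 0.422, -0.062]
wrist_force: [-4.4, 2.2, 4.3]
width: 42.4
```

```bash
python3 - <<'E'
from h import *
p,r,s=pose(); print(s["clock"],p,s["joint_pos"].round(2), hol(p)); x=r.as_matrix()[:,0];yaw=np.degrees(np.arctan2(x[1],x[0]))
a=np.radians(yaw);print("expected jug",yaw,hol(p[:2]+35*np.array([np.cos(a),np.sin(a)])))
c=cam("side");cv2.imwrite("pics/s6.png",cv2.resize(c["frame"][200:360,260:460],None,fx=4,fy=4))
c=cam("top");cv2.imwrite("pics/t6.png",cv2.resize(c["frame"][140:290,295:475],None,fx=4,fy=4))
E
```

```text
8.9 [568.56667497 -66.23477076  14.66570688] [ 0.51  0.67 -0.65  2.41  2.5   0.69 -0.91] [-93.13850073   6.7375973 ]
expected jug -7.832402874722071 [-58.54470345   1.42071947]
```

View pics/s6.png

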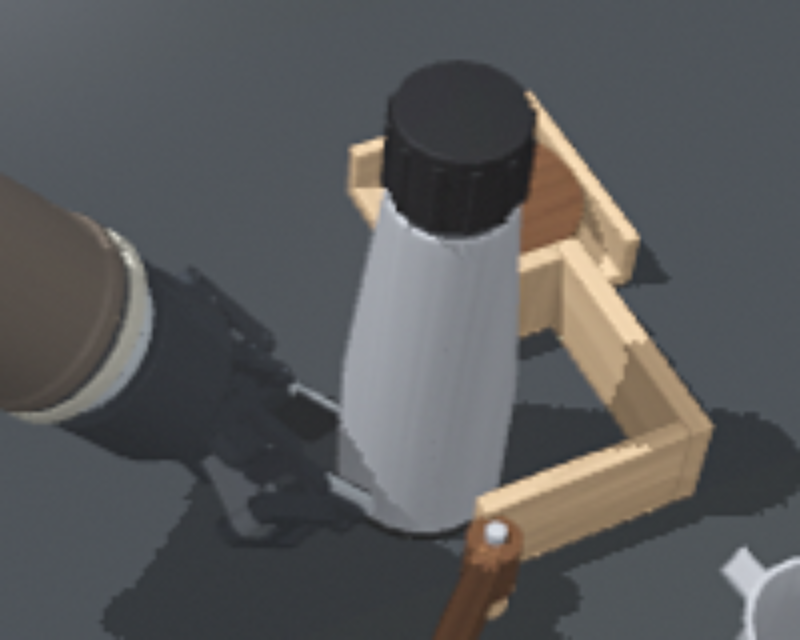

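View pics/t6.png

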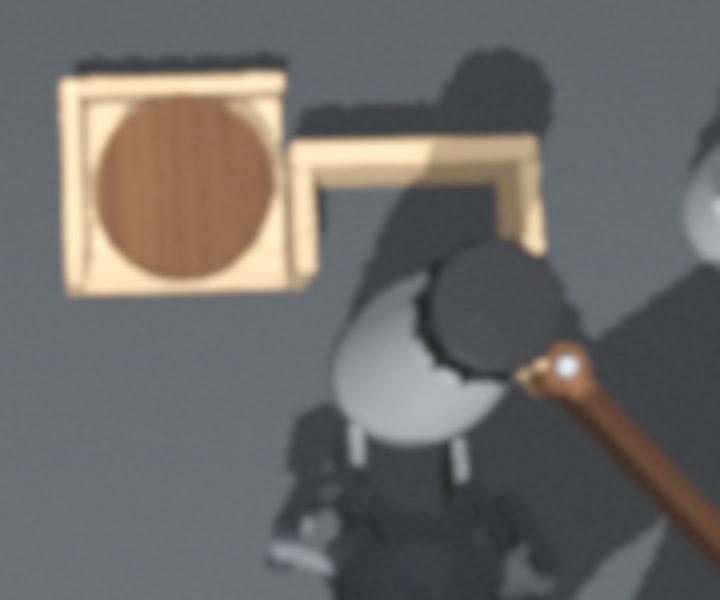

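```bash
python3 - <<'E'
from h import *
s=cam("side");t=cam("top");print(hol(ray(s,(374.85,227.6),242)),hol(ray(t,(418.85,216.6),242)))
a=np.array([-58.5,1]);b=np.array([-2,0.]);T=[]
for i in range(1,15):
    k=i/14; yaw=-7.8+8*min(1,2*k); T.append((tcp(a+(b-a)*k,yaw),orient(yaw,50)))
rows(T)
E
```

```text
[-61.23158481   0.33824296] [-56.9269866    1.19548408]
[2.3, -0.0, 3.2, -1.0, 0.0, 0.9]
[4.8, -0.2, 6.2, -1.9, 0.0, 1.6]
[7.4, -0.3, 9.3, -2.7, 0.0, 2.3]
[10.0, -0.5, 12.4, -3.6, 0.0, 3.1]
[12.6, -0.6, 15.5, -4.5, 0.0, 3.8]
[15.3, -0.8, 18.7, -5.4, 0.0, 4.6]
[17.9, -0.9, 21.8, -6.2, 0.0, 5.3]
[20.5, -0.4, 24.9, -6.2, 0.0, 5.3]
[23.0, 0.2, 27.9, -6.2, 0.0, 5.3]
[25.6, 0.7, 31.0, -6.2, 0.0, 5.3]
[28.2, 1.3, 34.1, -6.2, 0.0, 5.3]
[30.8, 1.9, 37.1, -6.2, 0.0, 5.3]
[33.3, 2.4, 40.2, -6.2, 0.0, 5.3]
[35.9, 3.0, 43.2, -6.2, 0.0, 5.3]
```

Request:
move_arm:
  motion:
    - [[2.3,0,3,-1,0,0.9],[4.8,-0.2,6.2,-1.9,0,1.6],[7.4,-0.3,9.3,-2.7,0,2.3],[10,-0.5,12.4,-3.6,0,3.1],[12.6,-0.6,15.5,-4.5,0,3.8],[15.3,-0.8,18.7,-5.4,0,4.6],[17.9,-0.9,21.8,-6.2,0,5.3],[20.5,-0.4,24.9,-6.2,0,5.3],[23,0.2,27.9,-6.2,0,5.3],[25.6,0.7,31,-6.2,0,5.3],[28.2,1.3,34,-6.2,0,5.3],[30,1.7,36,-6.2,0,5.3]]

```text
clock: 10.6
position: [615.7, -71.0, 14.9]
eef_rot: [0.906, -0.001, 0.422, 0.002]
wrist_force: [-2.9, 0.4, -0.7]
width: 42.8
```

```bash
python3 - <<'E'
from h import *
p,r,s=pose(); print(s["clock"],p,s["joint_pos"].round(2), hol(p)); x=r.as_matrix()[:,0];yaw=np.degrees(np.arctan2(x[1],x[0]))
a=np.radians(yaw);print("expected jug",yaw,hol(p[:2]+35*np.array([np.cos(a),np.sin(a)])))
c=cam("side");cv2.imwrite("pics/s7.png",cv2.resize(c["frame"][200:360,260:460],None,fx=4,fy=4))
c=cam("top");cv2.imwrite("pics/t7.png",cv2.resize(c["frame"][140:290,295:475],None,fx=4,fy=4))
E
```

```text
10.6 [615.72016587 -70.95012183  14.8772881 ] [ 0.58  0.69 -0.63  2.3   2.64  0.52 -0.82] [-46.06539485   1.27784062]
expected jug 0.3255499814252254 [-11.06718641   0.92371383]
```

View pics/s7.png

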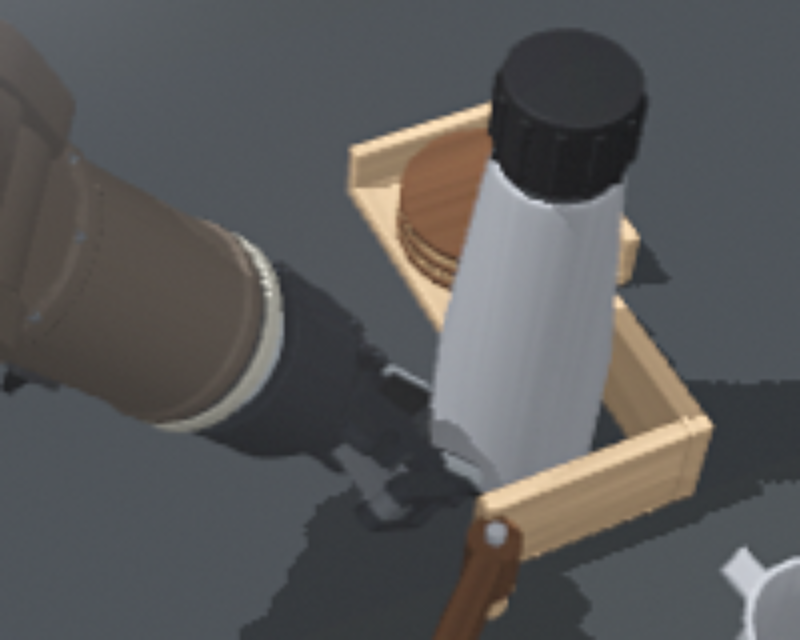

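View pics/t7.png

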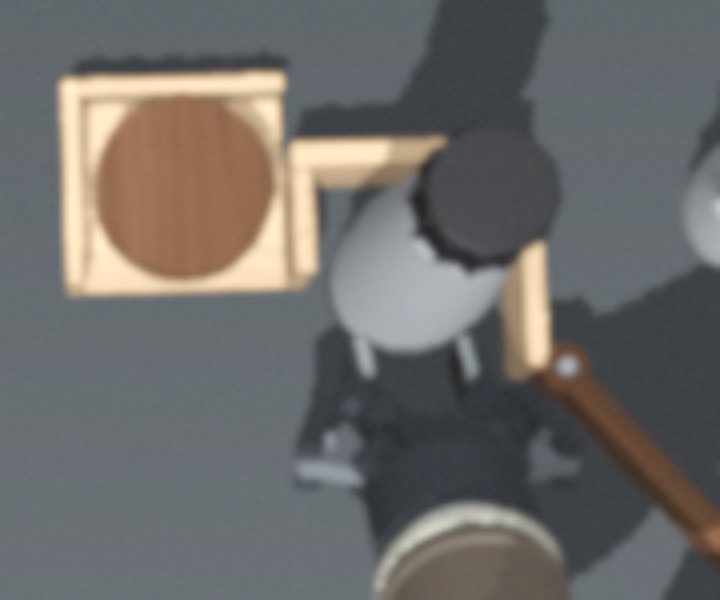

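Request:
move_arm:
  motion:
    - [[1,0,1.2,0,0,0],[2,0,2.4,0,0,0],[3,0,3.6,0,0,0],[4,0,4.8,0,0,0],[5,0,6,0,0,0],[6,0,7.2,0,0,0],[7,0,8.4,0,0,0],[7,0,8.4,0,0,0]]

```text
clock: 11.7
position: [626.7, -71.2, 15.0]
eef_rot: [0.906, -0.001, 0.422, 0.002]
wrist_force: [-1.9, 0.1, -0.5]
width: 42.6
```

```bash
python3 - <<'E'
from h import *
p,r,s=pose(); print(s["clock"],p,s["joint_pos"].round(2), hol(p)+[35,0])
c=cam("side");cv2.imwrite("pics/s8.png",cv2.resize(c["frame"][200:360,260:460],None,fx=4,fy=4))
c=cam("top");cv2.imwrite("pics/t8.png",cv2.resize(c["frame"][140:290,295:475],None,fx=4,fy=4))
E
```

```text
11.7 [626.65084284 -71.21704891  14.96627063] [ 0.57  0.69 -0.62  2.28  2.63  0.51 -0.81] [-0.1402995   0.83824935]
```

View pics/s8.png

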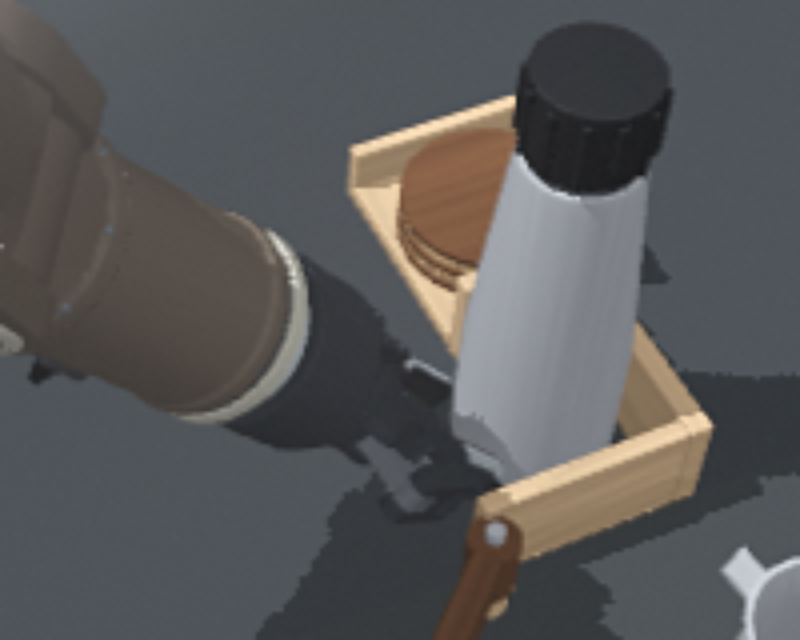

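View pics/t8.png

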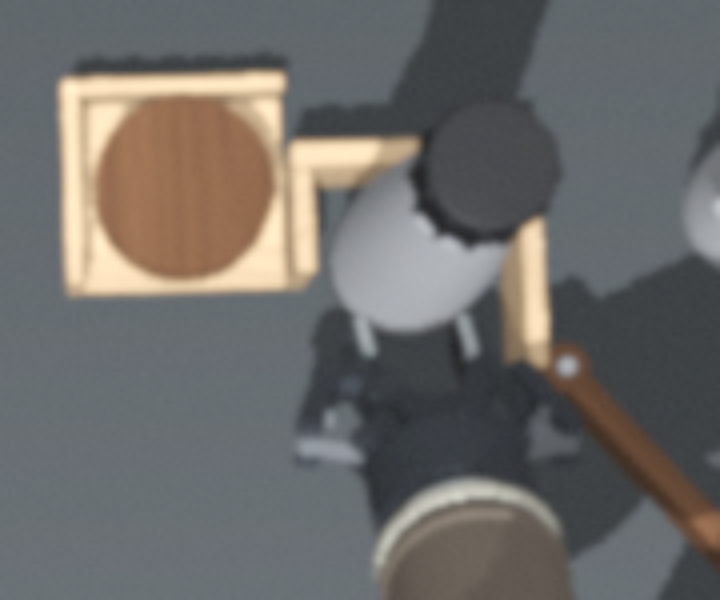

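```bash
python3 - <<'E'
from h import *
s=cam("side");t=cam("top");print(hol(ray(s,(260+594/4-.4,200+73/4-.4),242)),hol(ray(t,(295+492/4-.4,140+168/4-.4),242)))
E
```

```text
[-4.10259736 -0.98273126] [0.81367129 0.83115786]
```

Request:
move_arm:
  motion:
    - [[-4,0,-4.8,0,0,0],[-8,0,-9.6,0,0,0],[-14,0,-16.8,0,0,0],[-22,0,-26,0,0,0],[-30,0,-36,0,0,0],[-38,0,-45,0,0,0],[-46,0,-55,0,0,0],[-54,0,-64,0,0,0],[-54,0,-64,0,0,0]]

```text
clock: 13.02
position: [541.5, -71.6, 14.8]
eef_rot: [0.906, -0.001, 0.423, 0.002]
wrist_force: [0.2, -0.3, -0.0]
width: 42.9
```

```bash
python3 - <<'E'
from h import *
p,r,s=pose(); print(s["clock"],p,s["joint_pos"].round(2))
tp=np.array([525,-180,160.]);tr=orient(0,90);T=[]
mid=np.array([535,-90,110.])
w=(r.inv()*tr).as_rotvec()
for i in range(1,12):
    k=i/11; q=p+(mid-p)*min(1,2*k) if k<.5 else mid+(tp-mid)*(2*k-1)
    T.append((q,r*Ro.from_rotvec(w*k)))
rows(T)
E
```

```text
13.025 [541.4686268  -71.55413011  14.82105858] [ 0.66  0.67 -0.69  2.46  2.71  0.63 -0.88]
[-14.0, -3.3, 10.2, 0.0, 3.6, -0.0]
[-28.1, -6.7, 20.4, 0.0, 7.3, -0.0]
[-42.1, -10.0, 30.6, 0.1, 10.9, -0.0]
[-56.1, -13.3, 40.8, 0.1, 14.5, -0.0]
[-70.2, -16.7, 51.0, 0.1, 18.2, -0.1]
[-81.3, -26.5, 58.3, 0.1, 21.8, -0.1]
[-89.5, -42.9, 62.7, 0.2, 25.4, -0.1]
[-97.7, -59.2, 67.1, 0.2, 29.1, -0.1]
[-105.9, -75.6, 71.5, 0.2, 32.7, -0.1]
[-114.1, -91.9, 75.9, 0.2, 36.3, -0.1]
[-122.3, -108.3, 80.2, 0.2, 39.9, -0.1]
```

Request:
move_arm:
  motion:
    - [[-14,-3,10,0,3.6,0],[-28,-6.5,20,0,7.2,0],[-42,-10,31,0,11,0],[-56,-13,41,0,14.5,0],[-70,-17,51,0,18,0],[-81,-26,58,0,22,0],[-90,-43,63,0,25.5,0],[-98,-59,67,0,29,0],[-106,-76,72,0,32.7,0],[-114,-92,76,0,36.5,0],[-122,-108,80,0,40,0],[-122,-108,80,0,40,0]]
  claw: 0

```text
clock: 14.52
position: [527.7, -182.1, 160.4]
eef_rot: [0.708, 0.0, 0.707, 0.001]
wrist_force: [0.5, 0.8, -0.6]
width: -0.2
```

```bash
python3 - <<'E'
from h import *
p,r,s=pose(); print(s["clock"],p,s["joint_pos"].round(2),(r.inv()*orient(0,90)).as_rotvec(degrees=True).round(1))
c=cam("side");cv2.imwrite("pics/s9.png",c["frame"])
c=cam("top");cv2.imwrite("pics/t9.png",c["frame"])
def push(a,rho,g): return np.array([-60,-70])+rho*np.array([-np.sin(a),np.cos(a)])-g*np.array([np.cos(a),np.sin(a)])
w=wld(push(2.3,138,60));print(w)
rows([((*w,160),orient(0,90)),((*w,20),orient(0,90))])
E
```

```text
14.525 [ 527.73758798 -182.10701164  160.43806537] [ 0.79  0.47 -0.72  1.8   0.36  1.    1.5 ] [ 0.   0.1 -0.1]
[ 542.1501268  -280.10483052]
[-0.9, -100.9, 15.8, 0.2, 0.0, -0.1]
[139.1, -101.0, 15.8, 0.2, 0.0, -0.1]
```

View pics/s9.png

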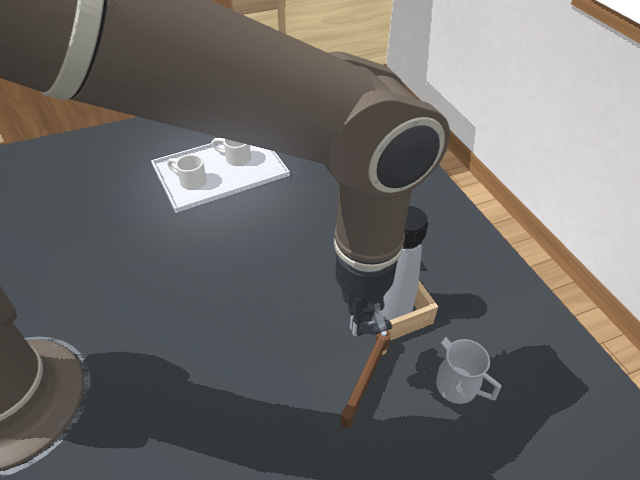

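View pics/t9.png

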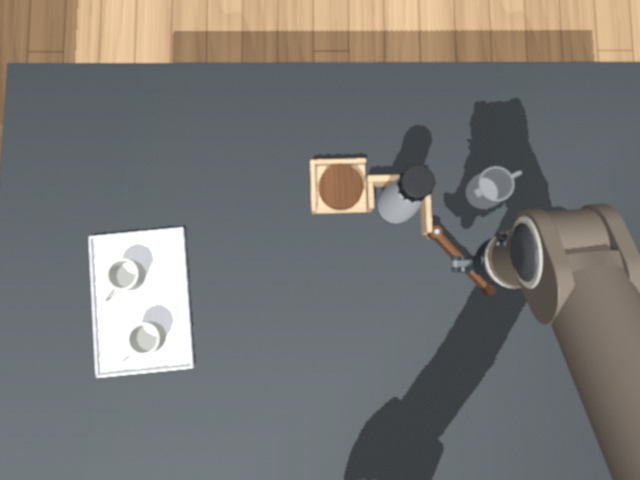

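Request:
move_arm:
  motion:
    - [[0,-17,3,0,0,0],[0,-34,5,0,0,0],[0,-51,8,0,0,0],[0,-68,11,0,0,0],[0,-85,13,0,0,0],[0,-101,16,0,0,0],[25,-101,16,0,0,0],[50,-101,16,0,0,0],[75,-101,16,0,0,0],[100,-101,16,0,0,0],[125,-101,16,0,0,0],[139,-101,16,0,0,0]]

```text
clock: 16.12
position: [542.0, -280.8, 19.4]
eef_rot: [0.707, -0.001, 0.708, 0.002]
wrist_force: [-0.0, 0.3, 0.3]
width: 0.2
```

```bash
python3 - <<'E'
from h import *
p,r,s=pose(); print(s["clock"],p,s["joint_pos"].round(2),(r.inv()*orient(0,90)).as_rotvec(degrees=True).round(1))
c=cam("side");cv2.imwrite("pics/s10.png",c["frame"])
c=cam("wrist");cv2.imwrite("pics/w10.png",c["frame"])
E
cat >> h.py <<'E'
def push(a,rho,g): return np.array([-60,-70])+rho*np.array([-np.sin(a),np.cos(a)])-g*np.array([np.cos(a),np.sin(a)])
E
```

```text
16.125 [ 541.98194577 -280.75474916   19.44961823] [ 0.82  0.72 -0.59  1.77  0.52  0.82  1.54] [ 0.3 -0.1 -0.1]
```

View pics/s10.png

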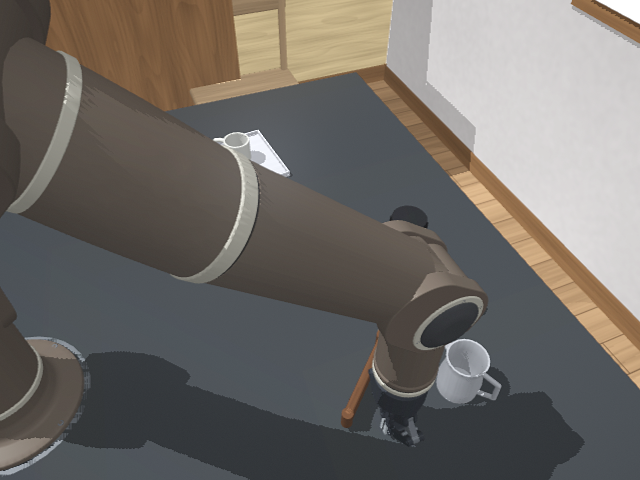

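View pics/w10.png

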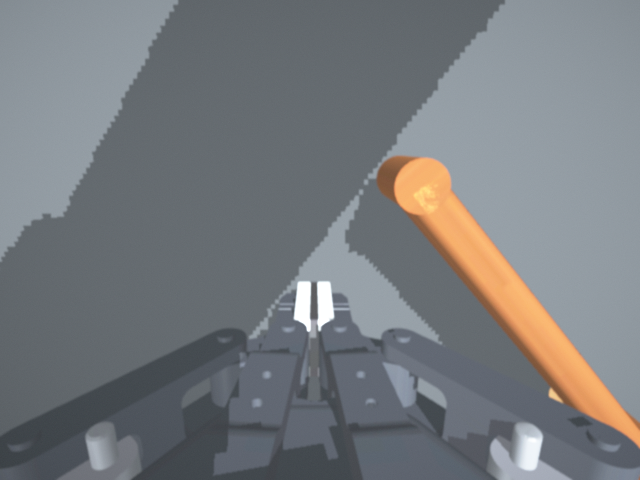

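```bash
python3 - <<'E'
from h import *
T=[]
for g in(45,32,22): T.append(((*wld(push(2.3,138,g)),20),orient(0,90)))
for i in range(1,10): T.append(((*wld(push(2.3-.08*i,138,19)),20),orient(0,90)))
rows(T)
E
```

```text
[-0.6, 11.4, -9.6, 0.3, -0.1, -0.1]
[-0.5, 21.0, -18.4, 0.3, -0.1, -0.1]
[-0.5, 28.4, -25.1, 0.3, -0.1, -0.1]
[-0.5, 38.1, -35.4, 0.3, -0.1, -0.1]
[-0.4, 46.2, -43.1, 0.3, -0.1, -0.1]
[-0.4, 54.9, -50.1, 0.3, -0.1, -0.1]
[-0.4, 64.1, -56.3, 0.3, -0.1, -0.1]
[-0.4, 73.8, -61.8, 0.3, -0.1, -0.1]
[-0.3, 83.8, -66.6, 0.3, -0.1, -0.1]
[-0.3, 94.3, -70.4, 0.3, -0.1, -0.1]
[-0.3, 105.0, -73.5, 0.3, -0.1, -0.1]
[-0.2, 115.9, -75.7, 0.3, -0.1, -0.1]
```

Request:
move_arm:
  motion:
    - [[0,11,-10,0,0,0],[0,21,-18,0,0,0],[0,28,-25,0,0,0],[0,38,-35,0,0,0],[0,46,-43,0,0,0],[0,55,-50,0,0,0],[0,64,-56,0,0,0],[0,74,-62,0,0,0],[0,84,-67,0,0,0],[0,94,-70.5,0,0,0],[0,105,-73.5,0,0,0],[0,116,-75.5,0,0,0]]

```text
clock: 17.73
position: [466.3, -164.1, 20.9]
eef_rot: [0.707, -0.001, 0.707, 0.002]
wrist_force: [-0.2, -1.0, 0.1]
width: -0.2
```

```bash
python3 - <<'E'
from h import *
p,r,s=pose(); print(s["clock"],p,s["joint_pos"].round(2))
c=cam("side");cv2.imwrite("pics/s11.png",c["frame"])
c=cam("top");cv2.imwrite("pics/t11.png",c["frame"][120:420,220:620])
c=cam("wrist");cv2.imwrite("pics/w11.png",c["frame"])
T=[]
for i in range(10,22): T.append(((*wld(push(2.3-.08*i,140,19)),20),orient(0,90)))
rows(T)
E
```

```text
17.725 [ 466.2737278  -164.11624635   20.91065899] [ 0.72  0.57 -0.61  2.06  0.53  0.67  1.34]
[0.9, 10.4, -4.2, 0.3, -0.0, -0.0]
[1.0, 21.7, -4.6, 0.3, -0.0, -0.0]
[1.0, 33.0, -4.1, 0.3, -0.0, -0.0]
[1.0, 44.2, -2.7, 0.3, -0.0, -0.0]
[1.0, 55.2, -0.3, 0.3, -0.0, -0.0]
[1.0, 66.1, 2.8, 0.3, -0.0, -0.0]
[1.0, 76.6, 6.9, 0.3, -0.0, -0.0]
[1.0, 86.8, 11.8, 0.3, -0.0, -0.0]
[1.0, 96.6, 17.4, 0.3, -0.0, -0.0]
[1.0, 105.9, 23.9, 0.3, -0.0, -0.0]
[1.0, 114.6, 31.0, 0.3, -0.0, -0.0]
[1.0, 122.8, 38.9, 0.3, -0.0, -0.0]
```

View pics/s11.png

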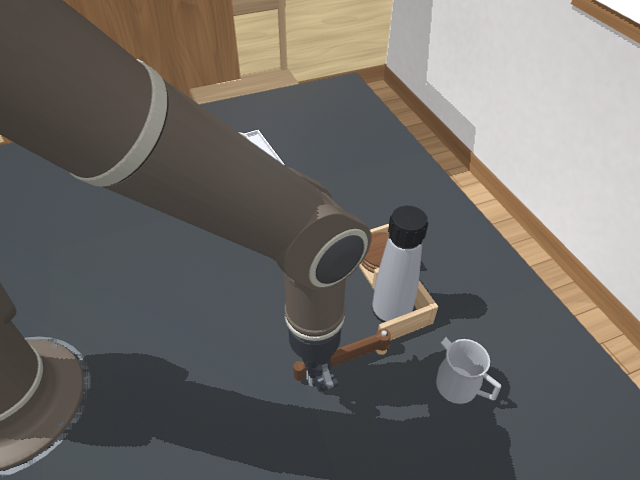

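View pics/t11.png

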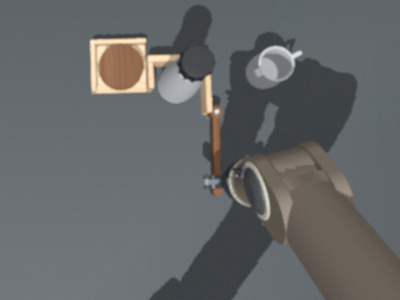

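View pics/w11.png

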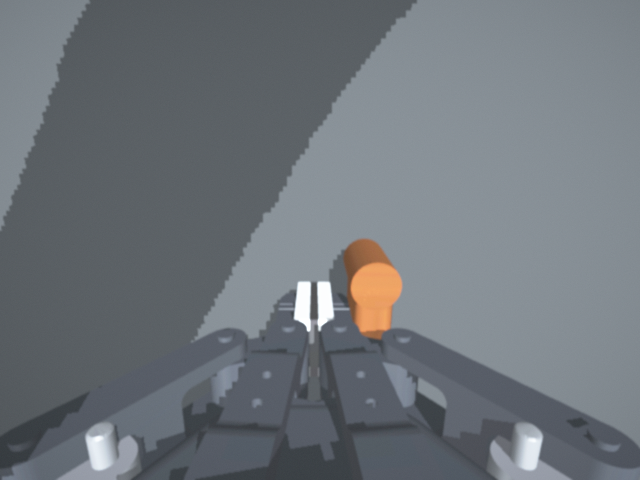

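Request:
move_arm:
  motion:
    - [[1,10,-3,0,0,0],[1,22,-4,0,0,0],[1,33,-4,0,0,0],[1,44,-2.5,0,0,0],[1,55,0,0,0,0],[1,66,3,0,0,0],[1,76,7,0,0,0],[1,86,12,0,0,0],[1,96,18,0,0,0],[1,105,24,0,0,0],[1,114,31,0,0,0],[1,122,39,0,0,0]]

```text
clock: 19.38
position: [505.3, -42.1, 20.0]
eef_rot: [0.707, -0.001, 0.707, 0.002]
wrist_force: [-1.2, -0.5, 0.2]
width: 0.0
```

```bash
python3 - <<'E'
from h import *
p,r,s=pose(); print(s["clock"],p,s["joint_pos"].round(2))
c=cam("side");cv2.imwrite("pics/s12.png",c["frame"])
c=cam("top");cv2.imwrite("pics/t12.png",c["frame"][120:420,220:620])
T=[]
for i in range(1,13): T.append(((*wld(push(.62-.052*i,143,19)),20),orient(0,90)))
rows(T)
E
```

```text
19.375 [505.31581052 -42.12126014  19.97060117] [ 0.46  0.59 -0.61  2.03  0.53  0.68  1.09]
[0.1, 7.7, 2.3, 0.3, 0.1, -0.1]
[0.2, 12.4, 8.1, 0.3, 0.1, -0.1]
[0.2, 16.8, 14.1, 0.3, 0.1, -0.1]
[0.2, 20.9, 20.4, 0.3, 0.1, -0.1]
[0.2, 24.7, 26.9, 0.3, 0.1, -0.1]
[0.2, 28.2, 33.5, 0.3, 0.1, -0.1]
[0.2, 31.2, 40.4, 0.3, 0.1, -0.1]
[0.2, 34.0, 47.4, 0.3, 0.1, -0.1]
[0.3, 36.3, 54.5, 0.3, 0.1, -0.1]
[0.3, 38.3, 61.7, 0.3, 0.1, -0.1]
[0.3, 39.9, 69.1, 0.3, 0.1, -0.1]
[0.3, 41.1, 76.5, 0.3, 0.1, -0.1]
```

View pics/s12.png

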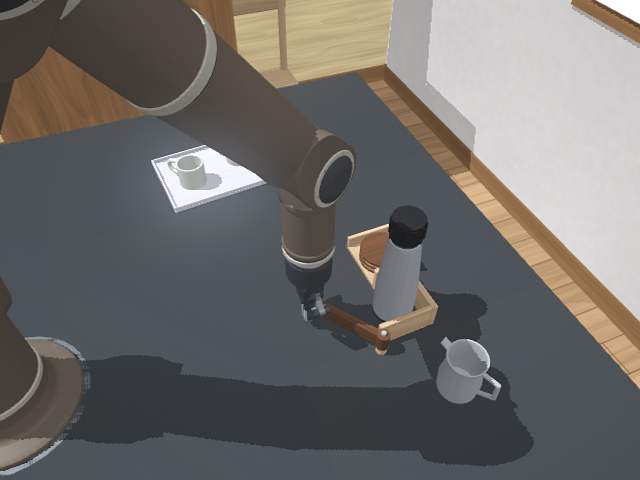

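View pics/t12.png

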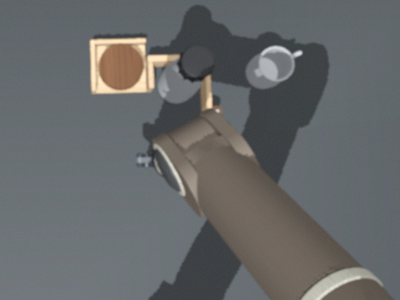

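Request:
move_arm:
  motion:
    - [[0,6,3,0,-2,0],[0,12,8,0,-4,0],[0,17,14,0,-6,0],[0,21,20,0,-8,0],[0,25,27,0,-10,0],[0,28,33.5,0,-12,0],[0,31,40,0,-14,0],[0,34,47,0,-16,0],[0,36,54,0,-18,0],[0,38,60,0,-20,0],[0,40,65,0,-20,0],[0,41,69,0,-20,0]]

```text
clock: 20.98
position: [574.0, -1.1, 20.1]
eef_rot: [0.819, -0.001, 0.574, 0.002]
wrist_force: [-0.3, 0.3, 0.6]
width: -0.5
```

```bash
python3 - <<'E'
from h import *
p,r,s=pose(); print(s["clock"],p,hol(p),s["joint_pos"].round(2))
c=cam("side");cv2.imwrite("pics/s13.png",cv2.resize(c["frame"][150:400,220:540],None,fx=2.4,fy=2.4))
c=cam("top");cv2.imwrite("pics/t13.png",cv2.resize(c["frame"][140:290,295:475],None,fx=4,fy=4))
E
```

```text
20.975 [574.02852925  -1.11126416  20.10523606] [-86.64841959  71.76668164] [ 0.11  0.5  -0.26  2.18  0.91  0.2   0.6 ]
```

View pics/s13.png

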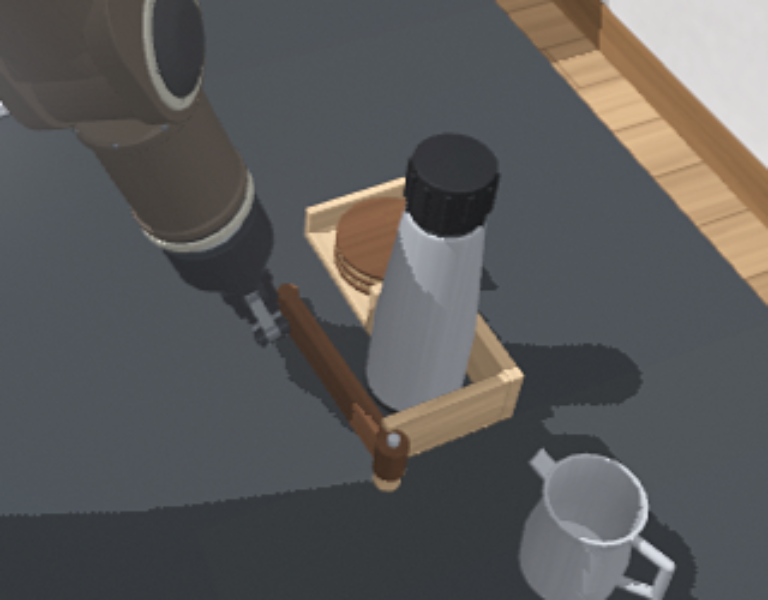

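View pics/t13.png

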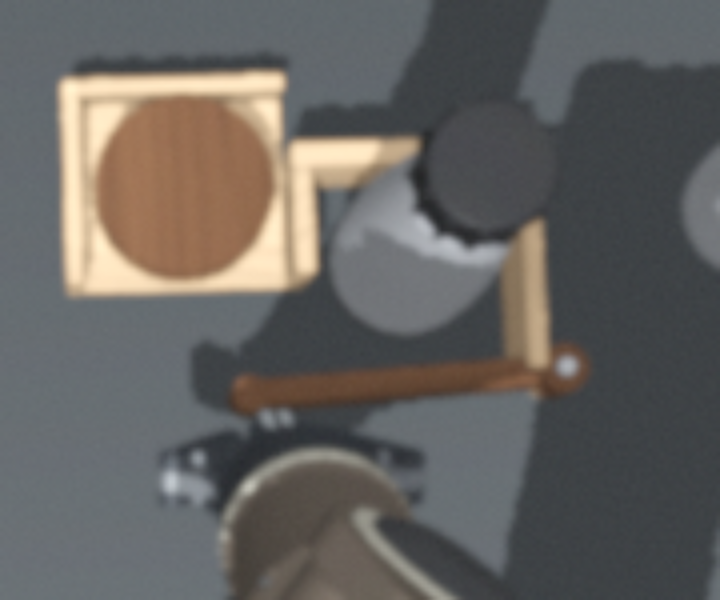

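Request:
move_arm:
  motion:
    - [[0.5,0,1.5,0,0,0],[1,0,3,0,0,0],[1.5,0,4.5,0,0,0],[2,0,6,0,0,0],[2.5,0,7.5,0,0,0],[3,0,8.5,0,0,0],[3,0,8.5,0,0,0]]

```text
clock: 21.95
position: [582.8, -1.3, 20.1]
eef_rot: [0.819, -0.001, 0.573, 0.002]
wrist_force: [-1.1, -0.1, 0.5]
width: -0.1
```

```bash
python3 - <<'E'
from h import *
p,r,s=pose(); print(s["clock"],p,hol(p),s["wrist_force"])
c=cam("top");cv2.imwrite("pics/t14.png",cv2.resize(c["frame"][140:290,295:475],None,fx=4,fy=4))
E
```

```text
21.95 [582.79697541  -1.33565392  20.13328706] [-77.8846131  71.4037842] [-1.08534674 -0.14980142  0.4527258 ]
```

View pics/t14.png

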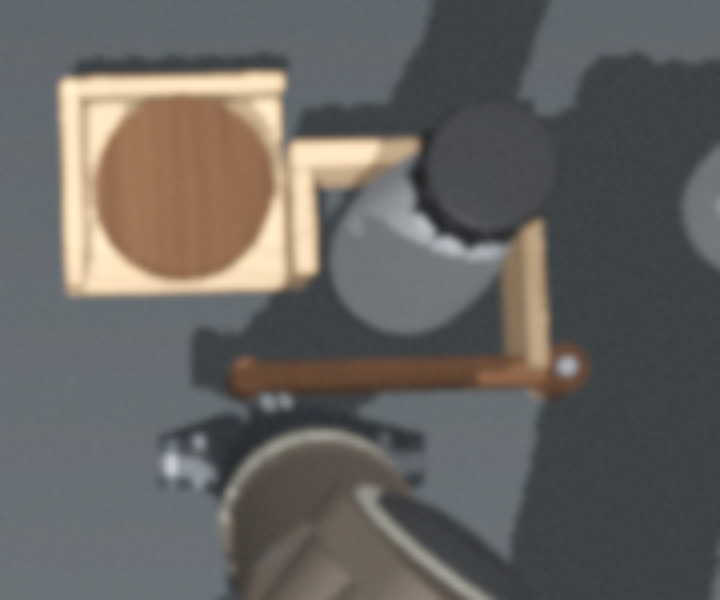

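Request:
move_arm:
  motion:
    - [[0.3,0,1,0,0,0],[0.7,0,2,0,0,0],[1,0,3,0,0,0],[1.4,0,4,0,0,0],[1.4,0,4,0,0,0]]

```text
clock: 22.62
position: [583.6, -1.5, 19.1]
eef_rot: [0.818, -0.002, 0.575, 0.002]
wrist_force: [-14.2, 1.1, 9.9]
width: 0.1
```

Request:
move_arm:
  motion:
    - [[0,0,1,0,0,0],[-1,0,-2,0,0,0],[-3,0,-8,0,0,0],[-7,0,-20,0,0,0],[-13,0,-36,0,0,0],[-20,0,-55,0,0,0],[-40,0,-75,0,0,0],[-65,0,-90,0,0,0],[-90,0,-100,0,0,0],[-115,0,-110,0,0,0],[-140,0,-115,0,0,0],[-140,0,-115,0,0,0]]

```text
clock: 24.12
position: [430.8, -3.3, 113.5]
eef_rot: [0.82, -0.001, 0.572, 0.001]
wrist_force: [1.1, -0.4, -0.5]
width: -0.4
```

```bash
python3 - <<'E'
from h import *
p,r,s=pose(); print(s["clock"],p,s["wrist_force"],s["joint_pos"].round(2))
c=cam("top");cv2.imwrite("pics/t15.png",cv2.resize(c["frame"][140:290,295:475],None,fx=4,fy=4))
c=cam("side");cv2.imwrite("pics/s15.png",c["frame"])
E
```

```text
24.125 [430.84910921  -3.28059992 113.50202953] [ 1.09507664 -0.38387212 -0.51265294] [ 0.52  0.15 -0.7   2.41  0.53  0.31  0.94]
```

View pics/t15.png

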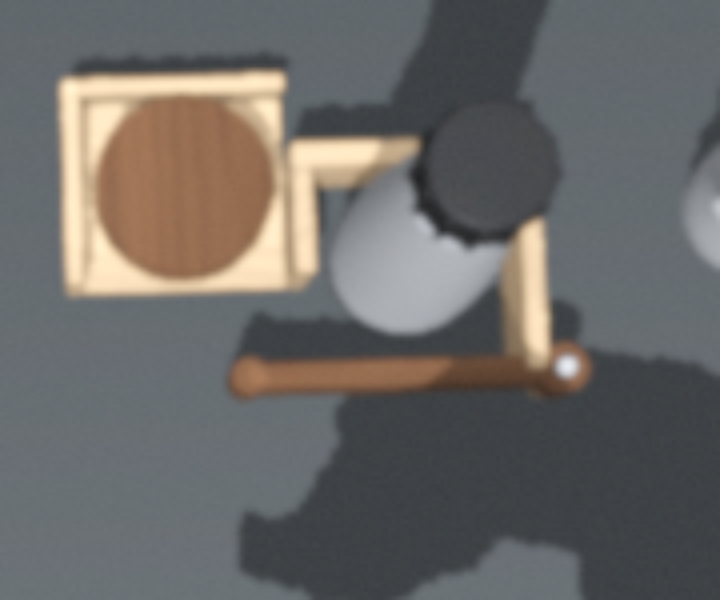

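View pics/s15.png

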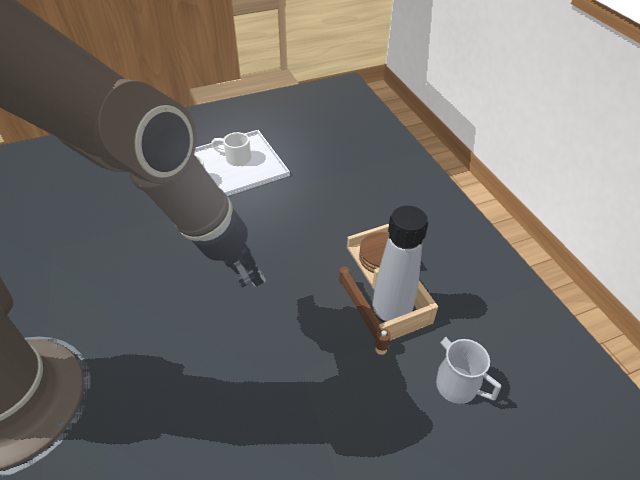

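```bash
python3 - <<'E'
from h import *
t=cam("top");s=cam("side")
z=lambda u,v:(295+u/4-.4,140+v/4-.4)
e=hol(ray(t,z(249,376),49));q=hol(ray(t,z(567,366),53));d=e-q;print(e,q,"angle fit-frame",np.arctan2(-(e[0]+60),e[1]+70),"vs seen cap",np.arctan2(-d[0],d[1]))
es=hol(ray(s,(345,272.5),49));print(es)
# arm direction from mask: brown
hsv=cv2.cvtColor(t["frame"],cv2.COLOR_BGR2HSV);m=cv2.inRange(hsv,(3,80,40),(15,255,200));m[:225]=0
m[:, :350]=0;m[:,425:]=0
ys,xs=np.nonzero(m);print(len(xs),xs.min(),xs.max(),ys.min(),ys.max())
l=cv2.fitLine(np.c_[xs,ys].astype(np.float32),cv2.DIST_L2,0,.01,.01).ravel();P=[ray(t,l[2:]+k*l[:2],45) for k in(-25,25)]
d=RH.T@(P[1]-P[0]); d=d if d[1]>0 else -d; print("line angle",np.arctan2(-d[0],d[1]))
j=np.mean([hol(ray(t,z(492,168),242)),hol(ray(s,(408.2,218.5),242))],0);print("jug",j)
E
```

```text
[-60.20610537  84.93121348] [-58.58970599 -70.72871166] angle fit-frame 0.0013303016323763428 vs seen cap 0.010383798420242707
[-65.01989485  77.8953078 ]
594 353 424 228 238
line angle 0.005768684288008817
jug [-1.93220746 -0.7266096 ]
```

```bash
python3 - <<'E'
from h import *
b=cv2.imread("pics/top0.png");t=cam("top")["frame"]
for n,(y0,y1,x0,x1) in {"tray":(220,385,60,200),"milk":(160,212,462,525)}.items():
    d=cv2.absdiff(b[y0:y1,x0:x1],t[y0:y1,x0:x1]).max(2); print(n,(d>60).sum())
manip.job_done()
E
```

```text
tray 206
milk 0
the job is handed in; nothing more can be done
```

I pushed the jug low with two half-open fingertips; it slid upright into the bay. I then pushed the swing arm shut with closed fingertips, backed the robot away, and handed the job in at about 24 s.

- **Jug:** upright, centre at about x = -2, y = -1 mm in the holder's frame (allowed x -13 to +5). The top and side views disagree by about 5 mm in x, but both fall inside the range.
- **Swing arm:** it met its stop at about 14 N, and after I backed off the top view puts it at 0.001 to 0.010 rad, so shut. The side view put its end about 5 mm further out in x, which I took as calibration or pixel-picking error.
- **Milk jug:** unchanged between the first and last top views.
- **Tray and cups:** the before/after comparison flagged 206 changed pixels. I think this is the gripper's starting shadow leaving the tray, because the tools never went low there and they look in place in the pictures. I didn't measure it further.
- **Joint limit:** joint 4 briefly sat at its 2.54 rad range limit during the first approach.

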